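# Set and close the quick-release clamp on the harmonica comb

## Robot

A 6-joint arm with a two-finger parallel gripper is mounted at the origin on a cart in front of the work surface, level with it; the furniture and walls round the work are solid. World frame = base frame: x ahead of the robot, y to its left, z up, the work surface at z = 0. Lengths are in m, angles in rad, forces in N, time in s.
With the tool pointing down it reaches from about 0.425 to 0.95 m from the base axis. Payload 3.5 kg.
Tool frame: the origin (TCP) lies on the centre line of the jaws, within the pads' length; the fingertips stand 11 mm ahead of it and the grasp point (between the pads) lies 8 mm behind it (bot.nose_length is the z of the fingertips in the tool frame, in m); z points along the fingers, y is the line along which they close (so a half turn about z gives the same grasp; the last joint's range is limited). The gripper opens to 85 mm and grips with 20 to 120 N. Pads are 22 mm wide; open, the fingers measure 114 mm over their backs; the gripper's body (76 mm by 85 mm) begins 54 mm behind the grasp point. The pads swing forward as they close: fully open they stand 13 mm farther back than shut.
Start: joints at [-1.358, 0.286, 1.577, -0, 1.279, -0.15], TCP at [0.24, -0.631, 0.242] pointing down, gripper open.
Joint ranges: [-2.77, 2.77], [-0.9, 2.22], [0.21, 2.48], [-1.53, 4.67], [0.24, 2.81], [-2.84, 2.84]. Speed limits (rad/s): [2.79, 2.79, 3.14, 3.14, 3.14, 3.14].

## Interface

Orientations are given as a unit quaternion [x, y, z, w].
In Python, from plant import bot, eyes gives the robot as it stands.
- The arm moves only by the shell command python3 -m jog 'ROWS' [FORCE]. ROWS is JSON, a list of rows, each a list of 7 numbers: the shift along the tool's x, y, z in mm, then the turn, a rotation vector about the tool's x, y, z in rad, then the opening, from 0 (shut) to 1 (fully open). A call has 1 to 10 rows; each row shifts and turns the commanded pose from where the row before left it, along the tool's axes as they then stand; what a row does not reach is not made up. A row lasts 1/12 s, in which the tool goes at most 41.7 mm and 7.16 degrees, less where a joint would pass 70% of its speed; a pose out of reach is approached as far as the arm can. A call with a gripper value outside its range is refused whole. The fingers move at their own pace and stop on an object; FORCE is the grip in N (left out, the last holds). Time passes only in rows, so rows that do not move let the fingers close. It gives the time, the measured TCP pose, the force, the opening and the grip force at its end, in the units of the state.
- bot.observe(): the state, without advancing time (a new reading comes with each control period).
- eyes.read_camera(name): name is "scene" or "top" or "wrist"; returns a dict with "frame" (384x512x3 uint8, blue, green, red), "K" (3x3 intrinsics, pixels), "eye" and "attitude" of the camera in the world; the wrist camera has in their place "hand_eye" (4x4, takes a point from camera to tool coordinates, whose origin is the TCP and whose axes are the flange's). Camera axes: x right, y up, looking along -z (the intrinsics and any distortion apply to the point x, -y, -z); pixel columns grow to the right and rows downward; lengths in m; the calibration is good to about 2 mm. The wrist camera is an equidistant fisheye: a pixel r from the principal point sees the ray r / f radians off the axis. A picture is of the moment at which its call begins: read the wrist's pose just before it. There is no depth.
- bot.finish_job(): hands the job in; it is judged then, once.
The state is a dict: "t": time; "joint_pos": joint angles; "joint_velocities": joint speeds; "effort": joint torques, N m; "tcp_pos": TCP position; "tool_rot": TCP orientation; "ft_force": force on the tool from outside, world axes, zero at the start; "moment": the same for the moment, N m; "finger_gap": finger opening in m; "grasp_force": force on a finger pad.
Only numpy, scipy, OpenCV 4.12 (cv2) and the standard library are available. Lean on these libraries where they do the work, as an engineer would, in place of code of your own. Each camera call takes 0.05 s, during which the arm holds its last target. There are 200 camera calls.

## Task

One of the two quick-release clamp fixtures on the bench has a harmonica comb in its nest. On that fixture, while its cam lever is still standing open, turn the wing nut clockwise (seen from above) until its wings are in line with the strap, then flip the cam lever fully down so the comb is clamped. Leave the comb in its nest and do not touch the empty fixture.

Things in the scene. Friction and masses are not known exactly. Their poses are not given: they have to be found in the camera images.
- clamp: the fixture holding the comb: aluminium base plate 150 x 150 x 12 mm fixed to the bench; across its middle, along its x axis, a dark steel strap 126 x 26 x 10 mm on two studs, top 56 to 59 mm above the bench. Origin: centre of the base's underside, z up. Wing nut on the strap at x = -45 mm, cam lever hinged at its other end, x = +45 mm (both at y = 0).
- nut_center (a point): middle of that fixture's steel wing nut's wings, on its vertical turning axis, 84 mm above the bench. The wings form one upright bar 50 mm long, 9 mm thick, from 73 to 95 mm above the bench.
- clamp_nut (a joint): angle of that wing nut, rad: 0 when its wings are in line with the strap; grows clockwise seen from above. The bar lies along the fixture's x axis turned counter-clockwise by minus this value. Starts at -1.25 to -0.75, stops at -1.5 and +0.45; friction 0.08 N m, stays where it is left.
- clamp_lever (a joint): angle of that fixture's aluminium cam lever, rad: 0 closed (level, pointing along the fixture's +x, upper face 72 mm above the bench, against a stop), 1.57 straight up; starts open at 1.1 to 1.4. Hinge 65 mm above the bench, axis along the fixture's y. Lever 90 mm long, 9 thick, 14 wide (20 at its end). Friction 0.12 N m holds it where left; push it outward and down to close.
- comb_center (a point): centre of the harmonica comb in the nest (black, two metal reed plates, 128 x 12 x 34 mm), standing on its long edge between two low rails, under the strap and across it (length along the fixture's y). Centre 29 mm above the bench. Other combs, standing elsewhere on the bench, are not part of the job.
- spare: the other fixture, the same in every dimension but with no comb in its nest; its nut and lever stand at angles of their own. Origin and axes as for the first. Not to be touched.
Things that resemble listed ones, but are neither listed nor needed, are in the scene too. What is shaped like the part that bears comb_center but turquoise is not meant.

How it is judged:
On the way, in this order (a step that is already met when the one before it is completed fails the run):
1. the wing nut is turned in line with the strap (within 12 degrees) while the lever is still open (value of joint clamp_nut between -0.21 and 0.21 rad and value of joint clamp_lever above 0.8 rad), for 0.2 s.
2. the lever is flipped down (value of joint clamp_lever below 0.17 rad), for 0.2 s.
At the end, for the whole second after the job is handed in: The loaded fixture's wing nut is in line with its strap within 12 degrees, its lever is down within 10 degrees of fully closed, and the comb stands in the nest: its centre within 6 mm of the fixture's centre line across the slot, 25 mm along it, and no more than 35 mm above the bench (value of joint clamp_nut between -0.21 and 0.21 rad and value of joint clamp_lever below 0.17 rad and x of comb_center in the frame of clamp between -0.006 and 0.006 m and y of comb_center in the frame of clamp between -0.025 and 0.025 m and z of comb_center in the frame of clamp below 0.035 m); the robot touches nothing.
It fails at once if the robot touches the empty fixture (contact force between any of the arm, the fingers and spare above 1 N).
It also fails if it takes over 45 s, if anything falls off the work surface, if the arm or the gripper's body presses on something with over 40 N, if the wrist force passes 120 N, or if a joint passes its speed limit or range.

## Working session

There is one attempt and no reset: what is moved stays moved. The work goes in short steps, Python scripts to look and compute and a shell command to move; the robot and the scene stay as the last step left them, time stands still between calls to the robot, and variables do not carry over. Pictures are saved under pics/ and viewed, at most 10 in all, crops included, and the job is handed in when it is done.

```bash
ls; mkdir -p pics
python3 - <<'E'
from plant import bot, eyes
import cv2,json,numpy as np
for n in("top","scene"):
    c=eyes.read_camera(n); cv2.imwrite(f"pics/{n}0.png",cv2.resize(c["frame"],(800,600),interpolation=cv2.INTER_CUBIC))
    cv2.imwrite(f"{n}.png",c["frame"])
    json.dump({k:np.asarray(c[k]).tolist() for k in c if k!="frame"},open(n+".json","w")); print({k:np.asarray(c[k]).round(4).tolist() for k in c if k!="frame"})
o=bot.observe();print({k:np.round(o[k],4).tolist() for k in o})
E
```

```text
pics
{'K': [[403.8804, 0.0, 254.1933], [0.0, 403.8804, 188.6567], [0.0, 0.0, 1.0]], 'eye': [0.5029, -0.0257, 1.0135], 'attitude': [0.0435, -0.0408, -0.7051, 0.7066]}
{'K': [[498.4086, 0.0, 258.7914], [0.0, 498.4086, 193.6231], [0.0, 0.0, 1.0]], 'eye': [-0.1467, 0.6817, 0.6578], 'attitude': [-0.2002, 0.4613, 0.7867, -0.3582]}
{'t': 0.1, 'joint_pos': [-1.358, 0.2871, 1.578, -0.0, 1.2786, -0.15], 'joint_velocities': [0.0001, -0.0036, -0.0028, -0.0003, 0.0002, -0.0005], 'effort': [0.0006, -40.7299, -29.3699, -0.0001, 0.0034, 0.0], 'tcp_pos': [0.2395, -0.6305, 0.2411], 'tool_rot': [0.9836, 0.1804, -0.0, -0.0011], 'ft_force': [-0.6889, -0.1119, -0.6665], 'moment': [-0.0182, 0.0079, 0.0186], 'grasp_force': 0.0, 'finger_gap': 0.0854}
```

View pics/top0.png

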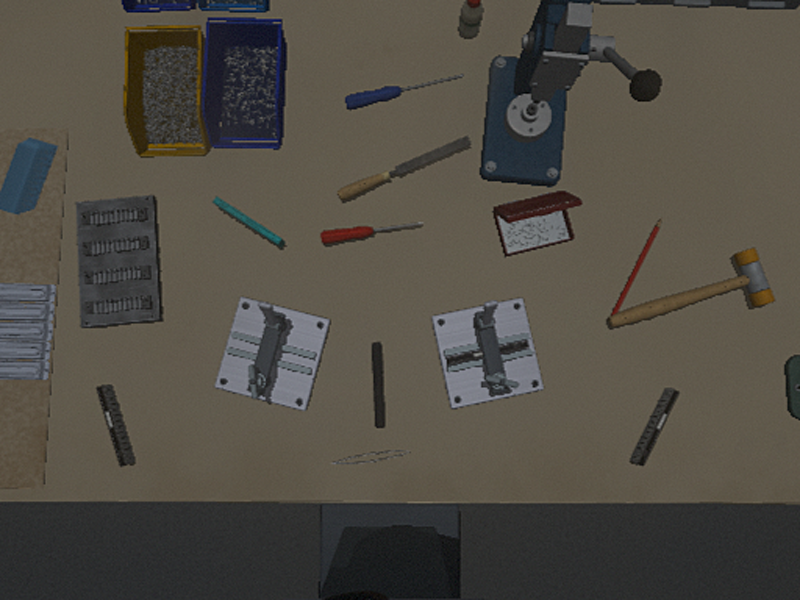

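View pics/scene0.png

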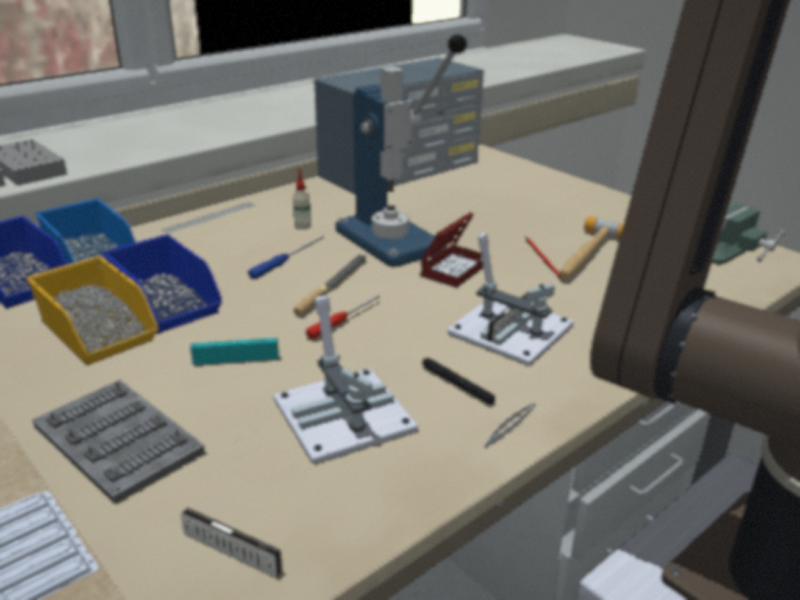

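The loaded fixture is the right one in the top view, centred at about (487,352) with corners (432,317), (522,298), (543,389), (453,409). Its nut is near (497,384) and its lever near (487,312). The left fixture is the empty spare.

```bash
cat > h.py <<'E'
import numpy as np, json
from scipy.spatial.transform import Rotation as R
def back(n,uv,z):
    c=json.load(open(n+".json"));K=np.array(c["K"]);A=R.from_quat(c["attitude"]).as_matrix()
    d=np.linalg.inv(K)@[uv[0],uv[1],1];d=A@[d[0],-d[1],-d[2]];e=np.array(c["eye"]);return e+d*(z-e[2])/d[2]
def proj(n,p):
    c=json.load(open(n+".json"));K=np.array(c["K"]);A=R.from_quat(c["attitude"]).as_matrix()
    q=A.T@(np.array(p)-c["eye"]);q=K@[q[0],-q[1],-q[2]];return q[:2]/q[2]
E
python3 - <<'E'
from h import *
import cv2
for nm,C in(("clamp",[(432,317),(522,298),(543,389),(453,409)]),("spare",[(240,297),(330,319),(304,410),(215,389)])):
    P=np.array([back("top",((u+.5)*.64-.5,(v+.5)*.64-.5),.012)[:2] for u,v in C]);c=P.mean(0)
    d=(P[0]+P[1]-P[2]-P[3]);e=(P[0]+P[3]-P[1]-P[2]);print(nm,P.round(3).tolist(),c.round(4),np.arctan2(d[1],d[0]),np.arctan2(-e[0],e[1]),np.linalg.norm(d)/2)
a=cv2.imread("top.png")[180:270,265:355];b=cv2.imread("scene.png")[140:235,280:375]
cv2.imwrite("pics/crop1.png",np.hstack([cv2.resize(i,(400,400),interpolation=cv2.INTER_CUBIC) for i in(a,b)]))
E
```

```text
clamp [[0.588, -0.077], [0.618, -0.22], [0.475, -0.25], [0.444, -0.109]] [ 0.5311 -0.1641] 0.2124404182366128 0.21401968998274312 0.14727191656365735
spare [[0.619, 0.23], [0.584, 0.086], [0.441, 0.124], [0.474, 0.265]] [0.5296 0.1762] -0.2486285885783521 -0.23138045473206495 0.14884497435768543
```

View pics/crop1.png

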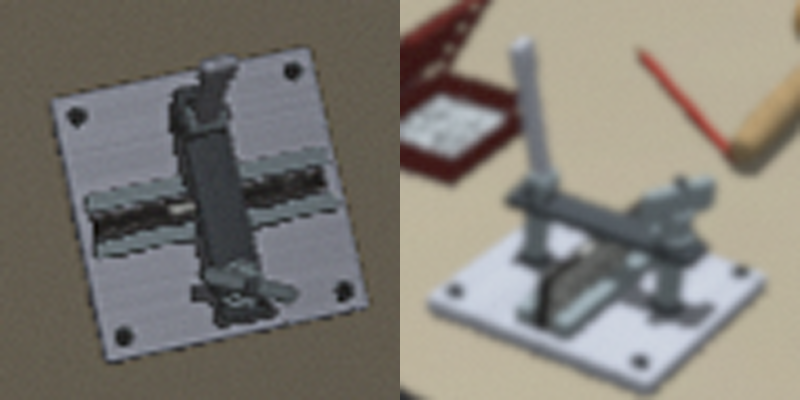

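Fixture: centre (0.531,-0.164), yaw +0.213. In the crop the bar runs (205,268)→(298,295), so its world angle is about 74° and the nut stands at about -1.08. I'll move above the nut at (0.487,-0.174) and turn the tool to suit.

```bash
python3 -m jog '[[30,-26,0,0,0,0,1],[30,-26,0,0,0,0,1],[30,-26,0,0,0,0,1],[30,-26,0,0,0,0,1],[30,-26,0,0,0,0,1],[30,-26,0,0,0,0,1],[30,-26,0,0,0,0,1],[30,-26,0,0,0,0,1],[30,-26,0,0,0,0,1],[30,-26,0,0,0,0,1]]'
python3 -m jog '[[30,-26,0,0,0,0,0.6],[30,-26,0,0,0,0,0.6],[30,-26,0,0,0,0,0.6],[0,0,0,0,0,-0.116,0.6],[0,0,0,0,0,-0.116,0.6],[0,0,0,0,0,-0.116,0.6],[0,0,0,0,0,-0.116,0.6],[0,0,0,0,0,-0.116,0.6],[0,0,0,0,0,-0.116,0.6],[0,0,0,0,0,-0.116,0.6]]'
python3 -m jog '[[0,0,5,0,0,-0.116,0.6],[0,0,5,0,0,0,0.6],[0,0,0,0,0,0,0.6],[0,0,0,0,0,0,0.6]]'
cat >> h.py <<'E'
def wr(uv,z=None,p=None):
    c=json.load(open("wrist.json"));K=np.array(c["K"]);H=np.array(c["hand_eye"]);T=R.from_quat(c["tool_rot"]).as_matrix();t=np.array(c["tcp_pos"])
    if p is not None:
        q=H[:3,:3].T@(T.T@(np.array(p)-t)-H[:3,3]);q=q*[1,-1,-1];th=np.arctan2(np.hypot(*q[:2]),q[2]);return K[:2,2]+K[0,0]*th*q[:2]/np.hypot(*q[:2])
    m=(np.array(uv)-K[:2,2])/K[0,0];th=np.hypot(*m);d=np.r_[np.sin(th)*m/th,np.cos(th)]*[1,-1,-1]
    d=T@H[:3,:3]@d;e=T@H[:3,3]+t;return e+d*(z-e[2])/d[2]
def snap(name):
    from plant import bot,eyes
    import cv2
    o=bot.observe();c=eyes.read_camera("wrist")
    j={k:np.asarray(c[k]).tolist() for k in c if k!="frame"};j.update({k:np.asarray(o[k]).tolist() for k in("tcp_pos","tool_rot")})
    json.dump(j,open("wrist.json","w"));cv2.imwrite("wrist.png",c["frame"]);cv2.imwrite(f"pics/{name}.png",cv2.resize(c["frame"],(800,600),interpolation=cv2.INTER_CUBIC));return j
E
python3 -c "
from h import *
j=snap('w1');print(j['tcp_pos'],R.from_quat(j['tool_rot']).as_matrix().round(3).tolist(),j['K'],j['hand_eye'])
c=np.array([.5311,-.1641]);a=.213;M=lambda x,y,z:np.r_[c+np.array([[np.cos(a),-np.sin(a)],[np.sin(a),np.cos(a)]])@[x,y],z]
for q in [(-.075,-.075,.012),(-.075,.075,.012),(.075,.075,.012),(-.045,0,.095)]: print(q,wr(0,p=M(*q))*1.5625)
"
```

```text
t: 0.93
tcp_pos: [0.4281, -0.2795, 0.242]
tool_rot: [0.984, 0.18, -0.0, -0.0]
ft_force: [0.7, -1.2, -0.2]
finger_gap: 0.0854
grasp_force: 0.0
t: 1.77
tcp_pos: [0.4839, -0.1764, 0.2418]
tool_rot: [0.831, 0.557, -0.0, -0.0]
ft_force: [0.1, 0.2, -0.3]
finger_gap: 0.0513
grasp_force: 0.0
t: 2.1
tcp_pos: [0.4838, -0.1764, 0.2315]
tool_rot: [0.8, 0.601, -0.0, -0.001]
ft_force: [-0.5, 0.1, -0.4]
finger_gap: 0.0513
grasp_force: 0.0
[0.48379678411458715, -0.1763620290519686, 0.2314841203555104] [[0.279, 0.96, -0.001], [0.96, -0.279, 0.001], [0.001, -0.002, -1.0]] [[297.3186396354542, 0.0, 257.1900161247702], [0.0, 297.3186396354542, 191.85336227727154], [0.0, 0.0, 1.0]] [[-0.0005072651434168175, 0.959530300297033, 0.28160494579101203, 0.07124088090862116], [0.9999998596296628, 0.0005298345316293459, -4.002823980878214e-06, -0.001118339184740691], [-0.00015304485545415824, 0.28160490423153783, -0.9595304343740313, -0.13135619412862695], [0.0, 0.0, 0.0, 1.0]]
(-0.075, -0.075, 0.012) [417.99032045 352.63881482]
(-0.075, 0.075, 0.012) [324.87246268 189.46518486]
(0.075, 0.075, 0.012) [500.08343801  97.48505418]
(-0.045, 0, 0.095) [408.18391331 282.24159817]
```

View pics/w1.png

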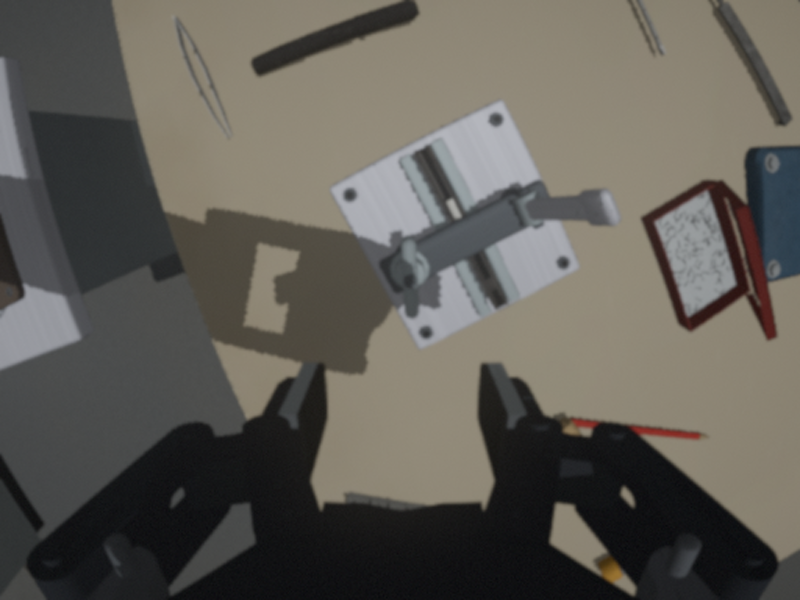

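The wrist view shows the base corners at (332,187), (503,101), (578,268), (421,349), the nut near (410,275) with the bar close to vertical, and the lever tip at (605,205). I'll refine with these and take an enlarged crop.

Run:
```python
from h import *
import cv2
P=np.array([wr(((u+.5)*.64-.5,(v+.5)*.64-.5),.012)[:2] for u,v in[(332,187),(503,101),(578,268),(421,349)]])
c=P.mean(0);d=P[1]+P[2]-P[0]-P[3];print(P.round(3).tolist(),c,np.arctan2(d[1],d[0]),np.linalg.norm(d)/2)
a=np.arctan2(d[1],d[0]);print("nut",c-.045*np.array([np.cos(a),np.sin(a)]))
cv2.imwrite("pics/crop2.png",cv2.resize(cv2.imread("wrist.png")[140:215,230:330],(800,600),interpolation=cv2.INTER_CUBIC))
```

```text
[[0.448, -0.106], [0.59, -0.078], [0.618, -0.22], [0.477, -0.251]] [ 0.53303451 -0.16366498] 0.2048088997071555 0.14480526638253152
nut [ 0.48897502 -0.17281708]
```

View pics/crop2.png

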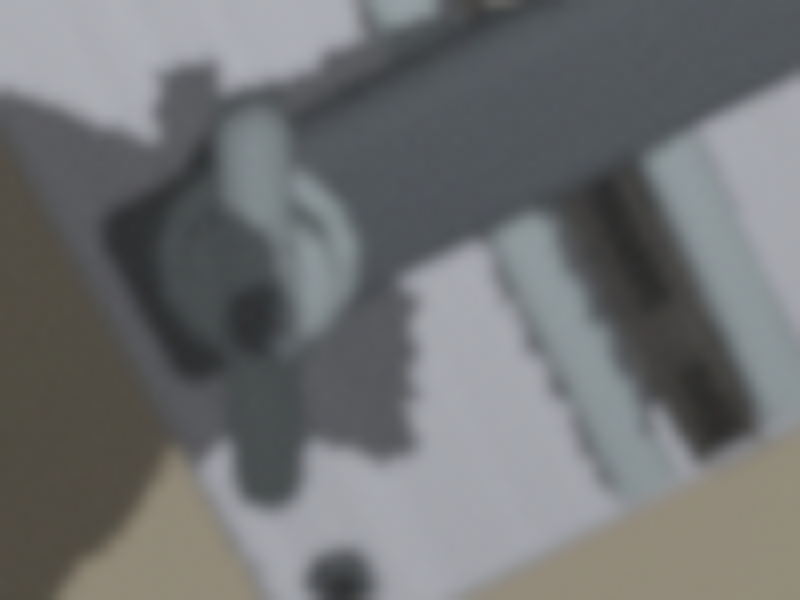

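The bar runs (252,115)→(268,490) in the crop, with its boss at (258,310).

Run:
```python
from h import *
A,B,C=[wr((230+(u+.5)/8-.5,140+(v+.5)/8-.5),.093)[:2] for u,v in[(252,115),(268,490),(260,310)]]
print(A,B,(A+B)/2,C,np.degrees(np.arctan2(*(A-B)[::-1])),np.linalg.norm(A-B))
T=R.from_quat(json.load(open("wrist.json"))["tool_rot"]).as_matrix();t=np.array(json.load(open("wrist.json"))["tcp_pos"])
for p in((A+B)/2,(.4885,-.1732)):print((T.T@(np.r_[p,.08]-t)*1000).round(1))
print(np.degrees(np.arctan2(T[1,0],T[0,0])))
```

```text
[ 0.49382851 -0.14977038] [ 0.48320091 -0.1936754 ] [ 0.48851471 -0.17172289] [ 0.48835761 -0.172168  ] 76.39277983210204 0.045172961569610856
[  5.7   3.5 151.5]
[  4.3   3.9 151.5]
73.81232223134361
```

```bash
python3 -m jog '[[5,4,0,0,0,-0.045,0.45],[0,0,35,0,0,0,0.45],[0,0,35,0,0,0,0.45],[0,0,35,0,0,0,0.45],[0,0,25,0,0,0,0.45],[0,0,21,0,0,0,0.45],[0,0,0,0,0,0,0.45],[0,0,0,0,0,0,0.45]]'
python3 -m jog '[[0,0,0,0,0,0,0.05],[0,0,0,0,0,0,0.05],[0,0,0,0,0,0,0.05],[0,0,0,0,0,0,0.05],[0,0,0,0,0,0,0.05],[0,0,0,0,0,0,0.05]]' 30
```

```text
t: 2.82
tcp_pos: [0.4889, -0.1726, 0.0806]
tool_rot: [0.785, 0.619, -0.0, -0.001]
ft_force: [-0.9, -0.1, -0.1]
finger_gap: 0.0386
grasp_force: 0.0
t: 3.32
tcp_pos: [0.4894, -0.1733, 0.0835]
tool_rot: [0.785, 0.62, -0.001, 0.0]
ft_force: [-5.0, 1.0, 5.5]
finger_gap: 0.0175
grasp_force: 29.3
```

Gap 17.5 mm: the tips are gripping the hub below the wings. Open, raise 8 mm and grip again.

```bash
python3 -m jog '[[0,0,0,0,0,0,0.4],[0,0,0,0,0,0,0.4],[0,0,-7,0,0,0,0.4],[0,0,0,0,0,0,0.4],[0,0,0,0,0,0,0.4]]'
python3 -m jog '[[0,0,0,0,0,0,0.05],[0,0,0,0,0,0,0.05],[0,0,0,0,0,0,0.05],[0,0,0,0,0,0,0.05],[0,0,0,0,0,0,0.05],[0,0,0,0,0,0,0.05]]' 30
```

```text
t: 3.73
tcp_pos: [0.4903, -0.1733, 0.0895]
tool_rot: [0.785, 0.619, 0.001, 0.001]
ft_force: [-0.1, 0.2, 0.0]
finger_gap: 0.0343
grasp_force: 0.0
t: 4.23
tcp_pos: [0.4895, -0.173, 0.0887]
tool_rot: [0.785, 0.619, -0.0, -0.0]
ft_force: [-2.6, 0.1, 5.3]
finger_gap: 0.016
grasp_force: 29.5
```

```bash
python3 -c "
from h import *
import cv2
j=snap('w2')
cv2.imwrite('pics/crop3.png',cv2.resize(cv2.imread('wrist.png')[150:360,120:400],(800,600),interpolation=cv2.INTER_CUBIC))
o=__import__('plant').bot.observe();print(o['moment'],o['ft_force'])
"
```

```text
[0.12375295 0.35907878 0.07388579] [-1.49995993  0.26594172  5.46835744]
```

View pics/crop3.png

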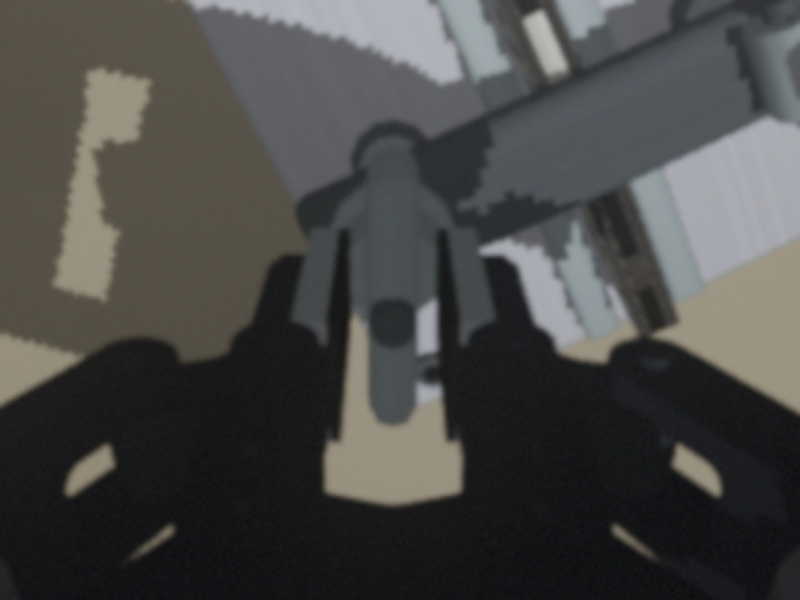

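The bar is aligned between the pads, but the tips still pinch the flared hub. Raise another 7 mm and re-grip.

```bash
python3 -m jog '[[0,0,0,0,0,0,0.35],[0,0,0,0,0,0,0.35],[0,0,-7,0,0,0,0.35],[0,0,0,0,0,0,0.35],[0,0,0,0,0,0,0.05],[0,0,0,0,0,0,0.05],[0,0,0,0,0,0,0.05],[0,0,0,0,0,0,0.05],[0,0,0,0,0,0,0.05],[0,0,0,0,0,0,0.05]]' 30
```

```text
t: 5.12
tcp_pos: [0.4895, -0.173, 0.0956]
tool_rot: [0.785, 0.619, -0.0, -0.0]
ft_force: [-1.4, 0.1, 4.3]
finger_gap: 0.008
grasp_force: 31.7
```

Gap 8 mm: the bar is held. Turn clockwise by 1.126 rad.

```bash
python3 -m jog '[[0,0,0,0,0,0.1126,0.05],[0,0,0,0,0,0.1126,0.05],[0,0,0,0,0,0.1126,0.05],[0,0,0,0,0,0.1126,0.05],[0,0,0,0,0,0.1126,0.05],[0,0,0,0,0,0.1126,0.05],[0,0,0,0,0,0.1126,0.05],[0,0,0,0,0,0.1126,0.05],[0,0,0,0,0,0.1126,0.05],[0,0,0,0,0,0.1126,0.05]]'
python3 -m jog '[[0,0,0,0,0,0,0.05],[0,0,0,0,0,0,0.05],[0,0,0,0,0,0,0.05],[0,0,0,0,0,0,0.05],[0,0,0,0,0,0,0.4],[0,0,0,0,0,0,0.4],[0,0,0,0,0,0,0.4]]'
python3 -m jog '[[0,0,-25,0,0,0,0.4],[0,0,-35,0,0,0,0.4],[0,0,-35,0,0,0,0],[0,0,-35,0,0,0,0],[0,0,0,0,0,0,0],[0,0,0,0,0,0,0]]'
python3 - <<'E'
from h import *
import cv2
j=snap('w3');print(np.degrees(R.from_quat(j["tool_rot"]).as_rotvec()))
E
```

```text
t: 5.95
tcp_pos: [0.4893, -0.1729, 0.0956]
tool_rot: [0.995, 0.102, -0.0, -0.0]
ft_force: [-2.0, 0.5, 4.9]
finger_gap: 0.008
grasp_force: 31.7
t: 6.53
tcp_pos: [0.4894, -0.1728, 0.0948]
tool_rot: [0.994, 0.105, 0.0, -0.0]
ft_force: [-0.1, 0.7, -0.4]
finger_gap: 0.034
grasp_force: 0.0
t: 7.03
tcp_pos: [0.4909, -0.1737, 0.2282]
tool_rot: [0.994, 0.105, 0.003, 0.002]
ft_force: [-0.2, -0.6, -1.2]
finger_gap: -0.0002
grasp_force: 0.0
[178.78434586  18.90721651   0.47286393]
```

View pics/w3.png

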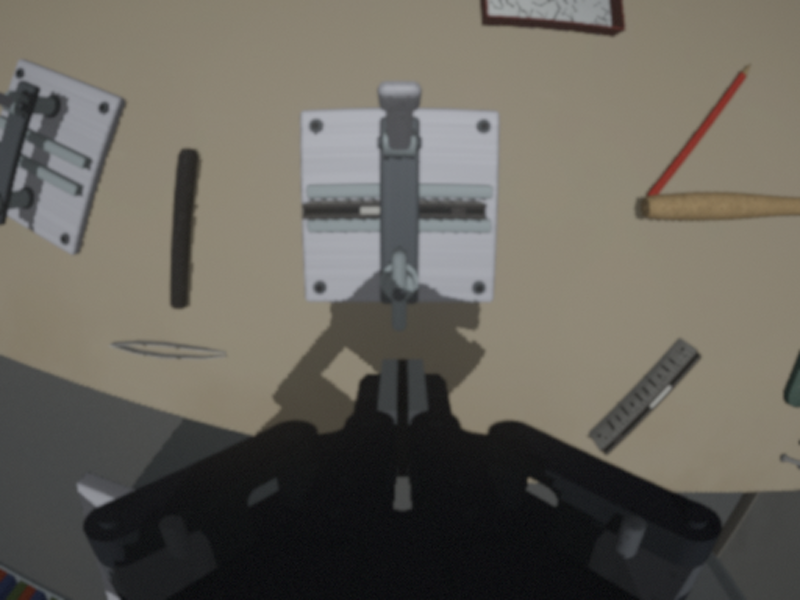

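The wings are now in line with the strap: bar (401,252)→(399,328), strap vertical in the image. The lever is still open, its tip at (400,92). Next I'll estimate the lever angle and the path to push it.

Run:
```python
from h import *
j=json.load(open("wrist.json"));a=.208;u=np.array([np.cos(a),np.sin(a)]);n=np.array([.4887,-.1727])
h=n+.09*u
for th in np.arange(1.0,1.5,.1): print(round(th,1),[((wr(0,p=np.r_[h+u*(s*np.cos(th)+o*-np.sin(th)),.065+s*np.sin(th)+o*np.cos(th)])+.5)/.64-.5).round(0).tolist() for s,o in((.09,.007),(.09,-.002))])
T=R.from_quat(j["tool_rot"]).as_matrix();t=np.array(j["tcp_pos"])
print("hinge in tool mm",(T.T@(np.r_[h,.065]-t)*1000).round(1))
```

```text
1.0 [[399.0, 42.0], [399.0, 30.0]]
1.1 [[399.0, 56.0], [399.0, 42.0]]
1.2 [[399.0, 72.0], [399.0, 56.0]]
1.3 [[399.0, 90.0], [399.0, 73.0]]
1.4 [[399.0, 110.0], [399.0, 91.0]]
hinge in tool mm [ 87.2  -1.9 163.6]
```

Lever ≈1.35 rad. Move to its inner side with the fingers shut.

```bash
python3 -m jog '[[36,-1,0,0,0,0,0],[36,-1,0,0,0,0,0],[0,0,29,0,0,0,0],[0,0,29,0,0,0,0],[0,0,27,0,0,0,0],[0,0,0,0,0,0,0],[0,0,0,0,0,0,0]]'
python3 - <<'E'
from h import *
from plant import bot
o=bot.observe();a=.208;u=np.array([np.cos(a),np.sin(a)]);h=np.array([.4887,-.1727])+.09*u
T=R.from_quat(o["tool_rot"]).as_matrix();c=np.array(o["tcp_pos"])+T@[.011,0,.011];p=None
prev=c
for th in(1.35,1.1,.85,.6,.4,.2,0,-.03):
    P=np.r_[h+u*(.07*np.cos(th)-.007*np.sin(th)),.065+.07*np.sin(th)+.007*np.cos(th)];print(th,(T.T@(P-prev)*1000).round(1));prev=P
print(T.round(3).tolist())
E
```

```text
t: 7.67
tcp_pos: [0.5572, -0.1549, 0.1365]
tool_rot: [0.994, 0.105, -0.003, -0.002]
ft_force: [0.1, -0.1, 0.5]
finger_gap: -0.0003
grasp_force: 0.0
1.35 [16.8  3.3 -9.5]
1.1 [17.   0.1  4.2]
0.85 [15.5  0.1  8.3]
0.6 [13.   0.1 11.8]
0.4 [ 8.   0.1 11.5]
0.2 [ 5.5  0.1 12.9]
0 [ 2.9  0.1 13.7]
-0.03 [0.2 0.  2.1]
[[0.978, 0.208, -0.007], [0.208, -0.978, 0.004], [-0.006, -0.005, -1.0]]
```

```bash
python3 -m jog '[[7,3,-9,0,0,0,0],[10,0,0,0,0,0,0],[9,0,2,0,0,0,0],[8,0,2,0,0,0,0],[8,0,4,0,0,0,0],[8,0,4,0,0,0,0],[7,0,6,0,0,0,0],[6,0,6,0,0,0,0],[4,0,6,0,0,0,0],[4,0,6,0,0,0,0]]'
python3 -m jog '[[3,0,6,0,0,0,0],[3,0,7,0,0,0,0],[2,0,7,0,0,0,0],[1,0,6,0,0,0,0],[0,0,2,0,0,0,0],[0,0,0,0,0,0,0],[0,0,0,0,0,0,0],[0,0,0,0,0,0,0]]'
```

```text
t: 8.5
tcp_pos: [0.6301, -0.1438, 0.1125]
tool_rot: [0.995, 0.105, 0.0, -0.0]
ft_force: [0.5, -0.1, 2.7]
finger_gap: 0.0001
grasp_force: 1.0
t: 9.17
tcp_pos: [0.6377, -0.1422, 0.0849]
tool_rot: [0.995, 0.105, -0.001, -0.0]
ft_force: [-0.3, -0.6, 0.6]
finger_gap: 0.0001
grasp_force: 0.0
```

Tips are at about 74 mm with no stop force yet; press a few mm more, then lift off and look.

```bash
python3 -m jog '[[0,0,2,0,0,0,0],[0,0,2,0,0,0,0],[0,0,1,0,0,0,0],[0,0,0,0,0,0,0],[0,0,0,0,0,0,0],[0,0,0,0,0,0,0]]'
python3 -m jog '[[0,0,-20,0,0,0,0],[-30,0,-35,0,0,0,0],[-35,0,-35,0,0,0,0],[-30,0,-30,0,0,0,0],[0,0,0,0,0,0,0],[0,0,0,0,0,0,0],[0,0,0,0,0,0,0]]'
python3 - <<'E'
from h import *
snap('w4')
E
```

```text
t: 9.67
tcp_pos: [0.6385, -0.1424, 0.0824]
tool_rot: [0.994, 0.105, -0.0, 0.0]
ft_force: [-2.8, 0.6, 7.3]
finger_gap: -0.0
grasp_force: 3.8
t: 10.25
tcp_pos: [0.554, -0.1601, 0.1906]
tool_rot: [0.995, 0.105, 0.0, -0.0]
ft_force: [0.6, 0.9, -0.2]
finger_gap: 0.0002
grasp_force: 0.0
```

View pics/w4.png

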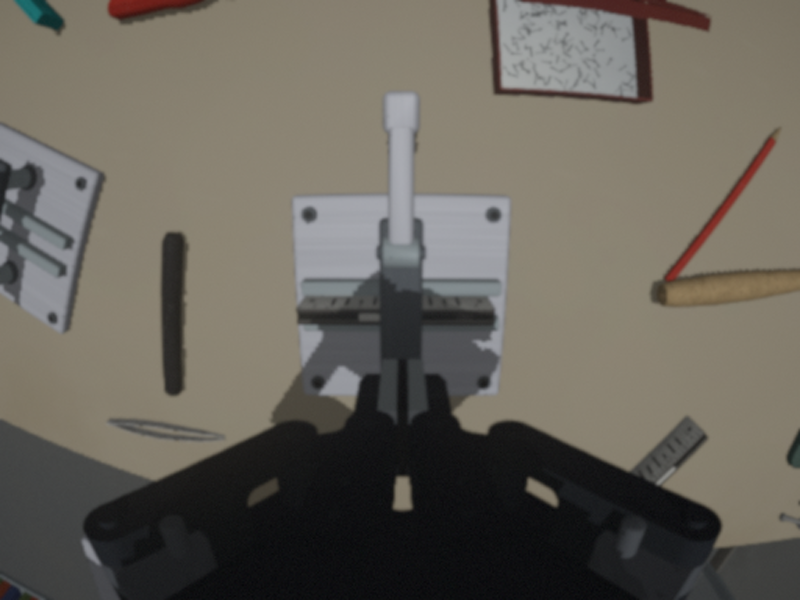

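The lever lies level (tip at (400,95), pressed at 71.4 mm against its stop), the comb is centred in the nest at (397,310), and the gripper is clear. Handing in.

```bash
python3 -c "
from plant import bot
print(bot.finish_job())"
```

```text
the job is handed in; nothing more can be done
None
```

I turned the loaded fixture's wing nut in line with the strap while the lever was open, then flipped the cam lever down to its stop, with the comb still in its nest and the empty fixture untouched; the job is handed in, but no verdict came back.

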